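Tip the finished cards back in the stand

ROBOT

A 6-joint arm with a two-finger parallel gripper is mounted at the origin on the work surface. World frame = base frame: x ahead of the robot, y to its left, z up, the work surface at z = 0. Lengths are in m, angles in rad, forces in N, time in s.
With the tool pointing down it reaches from about 0.325 to 0.9 m from the base axis. Payload 6.1 kg.
Tool frame: the origin (TCP) lies at the very end of the fingers, on their centre line; the grasp point (between the pads) lies 19 mm behind it; z points along the fingers, x is the direction in which the jaws open and shut, and the axes are right-handed (so a half turn about z gives the same grasp; the last joint's range is limited). The gripper opens to 87 mm and grips with 3 to 60 N. Pads are 19 mm wide; open, the fingers measure 117 mm over their backs; the gripper's body (75 mm by 190 mm) begins 51 mm behind the grasp point.
Start: joints at [-1.434, 0.22, 1.526, -0, 1.395, -0.126], TCP at [0.162, -0.604, 0.223] pointing down, gripper open.
Joint ranges: [-2.98, 2.98], [-0.91, 2.08], [0.09, 2.57], [-1.24, 4.39], [0.2, 2.65], [-2.68, 2.68]. Speed limits (rad/s): [2.57, 2.57, 3.01, 3.14, 3.14, 3.14].

INTERFACE

Orientations are given as a unit quaternion [x, y, z, w].
In Python, from station import env gives the robot as it stands. The module is installed in compiled form; this text tells all that it offers.
- The arm moves only by the shell command python3 -m creep 'ROWS' [OPENING] [FORCE]. ROWS is JSON, a list that holds one entry, the list of rows, each a list of 6 numbers: the shift along the tool's x, y, z in cm, then the turn, a rotation vector about the tool's x, y, z in rad. In form: [[[x, y, z, ax, ay, az], ...]]. A call has 1 to 10 rows; each row shifts and turns the commanded pose from where the row before left it, along the tool's axes as they then stand; what a row does not reach is not made up. A row lasts 1/10 s, in which the tool goes at most 50 mm and 8.59 degrees, less where a joint would pass 70% of its speed; a pose out of reach is approached as far as the arm can. A call is refused whole if a number of a shift passes 5 or a number of a turn 0.15, either way. A call with a gripper value outside its range is refused whole. OPENING is the closure, from 0 (fully open) to 1 (shut), set as the call begins (- or left out, the last holds). The fingers move at their own pace and stop on an object; FORCE is the grip in N (left out, the last holds). Time passes only in rows, so rows that do not move let the fingers close. It gives the time, the measured TCP pose, the force and the opening at its end, in the units of the state.
- env.read_state(): the state, without advancing time (a new reading comes with each control period).
- env.camera(name): name is "scene" or "top" or "wrist"; returns the picture (400x640x3 uint8, red, green, blue); there is no depth.
- env.camera_info(name): a dict with "fx", "fy", "cx", "cy" (pixels), "R" (3x3) and "t" (3): a world point X has camera coordinates R X + t; the wrist camera has in their place "T_tool_cam" (4x4, takes a point from camera to tool coordinates, whose origin is the TCP and whose axes are the tool frame's). Camera axes: x right, y down, z forward; pixel columns grow to the right and rows downward; lengths in m; the calibration is good to about 2 mm. A picture is of the moment at which its call begins: read the wrist's pose just before it. camera_info takes no time and is no camera call.
- env.close_job(): hands the job in, once; it reports no verdict.
The state is a dict: "time_s": time; "q": joint angles; "joint_velocities": joint speeds; "joint_efforts": joint torques, N m; "ee_pos": TCP position; "ee_rot": TCP orientation; "ft_force": force on the tool from outside, world axes, zero at the start; "torque": the same for the moment, N m; "finger_gap": opening from 0.0 (shut) to 1.0 (fully open).
Only numpy, scipy, OpenCV 4.12 (cv2) and the standard library are available. Lean on these libraries where they do the work, as an engineer would, in place of code of your own. Each camera call takes 0.05 s, during which the arm holds its last target. There are 200 camera calls.

TASK

Two of the three silver cards in the slotted stand lean towards the robot: push each of them over with the fingertips so that all three cards lean away from the robot, still seated in their slots. Do not lift or pull any card out, and do not disturb the card that already leans away or anything else on the bench.

Things in the scene. Friction and masses are not known exactly. Their poses are not given: they have to be found in the camera images.
- stand: fixed aluminium block 70 (x) by 280 (y) by 24 (z). Origin: centre of underside, on the bench; x points across it away from the robot. Three slots at y = -90, 0, +90 mm, on x = 0: 58 long (y), 9 wide, 14 deep. A card rocks on its lower edge in its slot and rests at about 20 deg to -x or +x; pushed (1 to 2 N near its top) past upright it falls over by itself and stays in the slot
- card_red: silver card with red strip along its top: rigid plate 54 wide, 86 tall, 4 thick, about 50 g, loose in one of the slots (which one varies). Starts leaning towards the robot (stand -x). Origin: mid-plane, mid-width, 7.5 mm above its lower edge (in the slot). z up along the plate, x its normal (to stand +x), y its width.
- card_red_top (a point): middle of the red card's top edge, about 91 mm above the bench while leaning. In the stand's frame its x is about -28 mm when the card leans towards the robot and about +28 mm when it leans away.
- card_yellow: silver card with yellow strip along its top: rigid plate 54 wide, 86 tall, 4 thick, about 50 g, loose in one of the slots (which one varies). Starts leaning towards the robot (stand -x). Origin: mid-plane, mid-width, 7.5 mm above its lower edge (in the slot). z up along the plate, x its normal (to stand +x), y its width.
- card_yellow_top (a point): middle of the yellow card's top edge, about 91 mm above the bench while leaning. In the stand's frame its x is about -28 mm when the card leans towards the robot and about +28 mm when it leans away.
- card_blue: silver card with blue strip along its top: rigid plate 54 wide, 86 tall, 4 thick, about 50 g, loose in one of the slots (which one varies). Starts leaning away from the robot (stand +x), already as wanted. Origin: mid-plane, mid-width, 7.5 mm above its lower edge (in the slot). z up along the plate, x its normal (to stand +x), y its width.
- card_blue_top (a point): middle of the blue card's top edge, about 91 mm above the bench while leaning. In the stand's frame its x is about -28 mm when the card leans towards the robot and about +28 mm when it leans away.
- socket_wrench: bystander: chrome socket wrench lying on the bench, 190 long, head with socket 48 high. Origin under it, 60 mm from the head's centre, x towards the head
- indicator_lamp: bystander: green glass indicator lamp, 38 diameter, 60 high, standing behind the stand (beyond it from the robot). Origin: centre of its underside
- sender_flange: bystander: steel sender flange, 64 diameter plate with a stub, 52 high, behind the stand. Origin: centre of its underside
- screwdriver: bystander: screwdriver lying on the bench. Origin under it, tip to its +x
- seal_tray: bystander: blue open tray, 100 by 130 by 25 high, with small seals in it. Origin: centre of its underside
- mug: bystander: white mug, 80 diameter, 90 high. Origin: centre of its underside
Things that resemble listed ones, but are neither listed nor needed, are in the scene too. Leave any brown or orange look-alike of the card_blue alone.

How it is judged:
By the outcome, as a careful person would: the job done as asked, in the order asked, and still so for the second after the job is handed in, with the robot touching nothing.
It also fails if it takes over 42 s, if anything falls off the work surface, if the arm or the gripper's body presses on something with over 40 N, if the wrist force passes 120 N, or if a joint passes its speed limit or range.

## Working session

There is one attempt and no reset: what is moved stays moved. The work goes in short steps, Python scripts to look and compute and a shell command to move; the robot and the scene stay as the last step left them, time stands still between calls to the robot, and variables do not carry over. Pictures are saved under pics/ and viewed, about 8 in all and at most 12, crops included, and the job is handed in when it is done.

```bash
mkdir -p pics; python3 - <<'E'
from station import env
import cv2
for n in("scene","top"):
    cv2.imwrite(f"pics/{n}0.png",env.camera(n)[:,:,::-1])
    i=env.camera_info(n);print(n,i)
s=env.read_state();print(s['time_s'],s['ee_pos'],s['ee_rot'],s['finger_gap'])
print(env.camera_info("wrist"))
E
```

```text
scene {'fx': 403.7785906504643, 'fy': 403.7785906504643, 'cx': 319.33872712918367, 'cy': 199.48854946100803, 'R': array([[ 0.05433225,  0.99850773, -0.00550702],
       [ 0.56139408, -0.03510741, -0.82680358],
       [-0.8257631 ,  0.04183049, -0.56246379]]), 't': array([-0.02942043, -0.21850879,  1.57342921])}
top {'fx': 456.8093087818054, 'fy': 456.8093087818054, 'cx': 326.3744173427593, 'cy': 198.19979865842419, 'R': array([[-0.01851066, -0.99982237, -0.0035481 ],
       [-0.9962071 ,  0.01874527, -0.08497069],
       [ 0.08502211,  0.00196177, -0.99637713]]), 't': array([0.01704836, 0.53557202, 1.33634863])}
0.1 [ 0.16227015 -0.60298034  0.22155218] [ 7.93655048e-01 -6.08367376e-01 -6.36000629e-04 -6.29212832e-04] 1.00344428289892
{'fx': 318.24320460255484, 'fy': 318.24320460255484, 'cx': 317.1583112245349, 'cy': 196.47347266961734, 'T_tool_cam': array([[ 9.99999355e-01, -5.18546874e-04,  1.01047521e-03,
        -3.28549693e-04],
       [ 2.27997483e-04,  9.63232410e-01,  2.68669450e-01,
        -7.20467970e-02],
       [-1.11264018e-03, -2.68669046e-01,  9.63231907e-01,
        -1.61793699e-01],
       [ 0.00000000e+00,  0.00000000e+00,  0.00000000e+00,
         1.00000000e+00]])}
```

View pics/scene0.png

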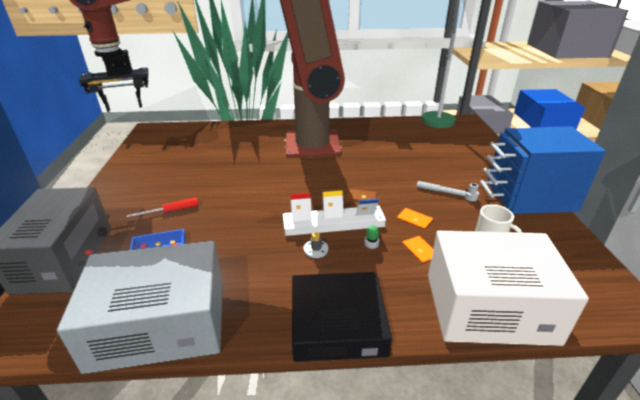

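View pics/top0.png

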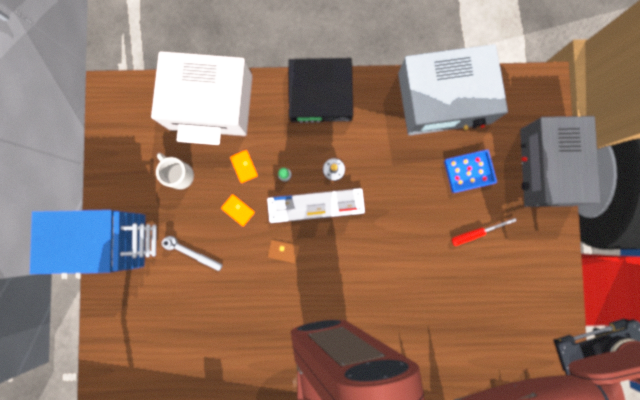

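The scene view shows the stand at about (335,220), with the red card at (300,207), the yellow at (333,204) and the blue at (367,208). The top view has the stand at (316,205), lamp at (285,174) and flange at (334,168). Look-alikes are the orange cards at top (243,166) and (237,210), and the brown one at (281,251). None of them is in the stand, so I choose the strips inside the stand. Next I measure the stand and take a close crop.

```bash
cat > h.py <<'E'
import numpy as np,cv2
from station import env
def ray(info,uv):
    d=np.array([(uv[0]-info['cx'])/info['fx'],(uv[1]-info['cy'])/info['fy'],1.])
    return -info['R'].T@info['t'], info['R'].T@d
def onz(info,uv,z):
    o,d=ray(info,uv); return o+d*(z-o[2])/d[2]
E
python3 - <<'E'
from h import *
t=cv2.imread("pics/top0.png");i=env.camera_info("top")
hsv=cv2.cvtColor(t,cv2.COLOR_BGR2HSV)
x0,y0,x1,y1=255,180,375,232
roi=hsv[y0:y1,x0:x1]
m=((roi[...,1]<60)&(roi[...,2]>130)).astype(np.uint8)
m=cv2.morphologyEx(m,cv2.MORPH_CLOSE,np.ones((7,7)))
c=max(cv2.findContours(m,0,2)[0],key=cv2.contourArea)
r=cv2.minAreaRect(c);print(r)
b=cv2.boxPoints(r)+[x0,y0]
P=np.array([onz(i,p,.024) for p in b]);print(P.round(4),P.mean(0))
for a in range(4):print(np.linalg.norm(P[a]-P[a-1]))
names=dict(red=(lambda h:(h<8)|(h>172)),yellow=lambda h:(h>20)&(h<33),blue=lambda h:(h>100)&(h<130))
for n,f in names.items():
    mm=(f(roi[...,0])&(roi[...,1]>110)&(roi[...,2]>70)).astype(np.uint8)
    k,l,s,ce=cv2.connectedComponentsWithStats(mm)
    for j in range(1,k):
        if s[j,4]>10:
            p=ce[j]+[x0,y0];print(n,s[j],p,onz(i,p,.089).round(4))
a=cv2.resize(t[y0-10:y1+40,x0-10:x1+10],None,fx=5,fy=5,interpolation=2)
cv2.imwrite("pics/crop1.png",a)
E
```

```text
((60.503902435302734, 25.100868225097656), (26.472206115722656, 96.51902770996094), 84.21761322021484)
[[ 0.5433  0.1861  0.024 ]
 [ 0.567  -0.1002  0.024 ]
 [ 0.4883 -0.1061  0.024 ]
 [ 0.4648  0.1788  0.024 ]] [0.51584544 0.03963247 0.024     ]
0.07876458524833035
0.28726089817325695
0.07884605520229844
0.2858478447974733
red [85 28 16  3 27] [347.25925926 209.        ] [ 0.4984 -0.0515  0.089 ]
yellow [53 31 17  4 38] [315.81578947 212.44736842] [0.4904 0.0375 0.089 ]
blue [19 16 17  4 40] [282.2   197.425] [0.5347 0.1319 0.089 ]
```

View pics/crop1.png

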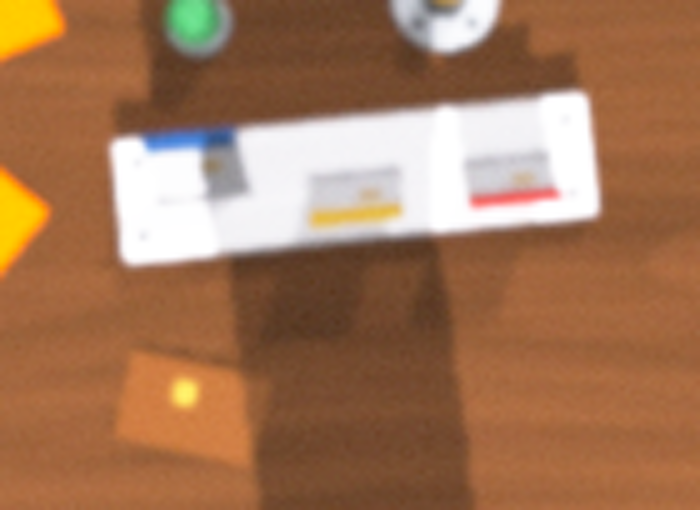

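The crop confirms the strips: red at stand y = -90 and yellow at y = 0 lean towards the robot, and blue at y = +90 leans away. The stand centre is about (0.517, 0.040), yaw about +0.083 rad. The brown card lies flat on the bench. I'll shut the gripper, square it to the stand and fly at height to the robot side of red.

```bash
python3 -m creep '[[[0,0,0,0,0,0.09],[0,0,0,0,0,0.09],[-2.6,-1.7,0,0,0,0],[-2.6,-1.7,0,0,0,0],[-2.6,-1.7,0,0,0,0],[-2.6,-1.7,0,0,0,0],[-2.6,-1.7,0,0,0,0],[-2.6,-1.7,0,0,0,0],[-2.6,-1.7,0,0,0,0],[-2.6,-1.7,0,0,0,0]]]' 1 20
python3 -m creep '[[[-2.6,-1.7,0,0,0,0],[-2.6,-1.7,0,0,0,0],[-2.6,-1.7,0,0,0,0],[-2.6,-1.7,0,0,0,0],[-2.6,-1.7,0,0,0,0],[-2.6,-1.7,0,0,0,0],[-2.6,-1.7,0,0,0,0],[-2.6,-1.7,0,0,0,0],[-2.6,-1.7,0,0,0,0],[0,0,0,0,0,0]]]'
cat >> h.py <<'E'
from scipy.spatial.transform import Rotation as Ro
C=np.array([.517,.040,0]);S=Ro.from_euler('z',.083)
def st():
    s=env.read_state();R=Ro.from_quat(s['ee_rot'])
    print('t',round(s['time_s'],2),'stand mm',(S.inv().apply(np.array(s['ee_pos'])-C)*1000).round(1),'tool rot in stand\n',(S.inv()*R).as_matrix().round(3),'F',np.round(s['ft_force'],1),'gap',round(s['finger_gap'],2))
    return s,R
def goal(x,y,z):
    s,R=st();print('tool shift cm',(R.inv().apply(C+S.apply([x,y,z])-s['ee_pos'])*100).round(2))
E
python3 - <<'E'
from h import *
goal(-.065,-.09,.2)
w=env.camera("wrist");cv2.imwrite("pics/w1.png",w[:,:,::-1])
E
```

```text
time_s: 1.1
ee_pos: [0.281, -0.3836, 0.2221]
ee_rot: [0.736, -0.677, -0.0, -0.0]
ft_force: [0.2, -0.2, -0.3]
finger_gap: 0.17
time_s: 2.1
ee_pos: [0.4146, -0.1364, 0.2222]
ee_rot: [0.737, -0.676, -0.0, -0.001]
ft_force: [-0.3, 0.2, -0.6]
finger_gap: 0.005
t 2.1 stand mm [-116.6 -167.3  222.2] tool rot in stand
 [[ 0.004 -1.     0.   ]
 [-1.    -0.004  0.001]
 [-0.001 -0.    -1.   ]] F [-0.3  0.2 -0.6] gap 0.01
tool shift cm [-7.7  -5.19  2.24]
```

View pics/w1.png

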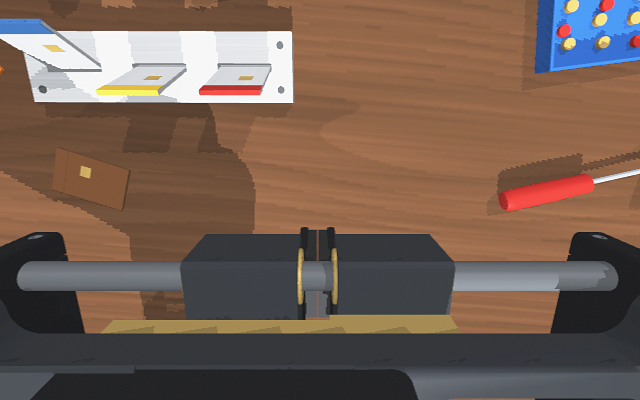

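The wrist view shows the stand square to the gripper, the red strip at (230,90), the yellow at (128,90) and blue leaning away. The fingers are shut at (317,280). I'll locate the strips from this view as a check.

```bash
python3 - <<'E'
from h import *
s,R=st();i=env.camera_info("wrist");T=i['T_tool_cam']
for n,uv,z in(("red",(230,87),.091),("yellow",(128,87),.091),("cornerNR",(292,103),.024),("cornerFR",(292,31),.024)):
    d=R.apply(T[:3,:3]@[(uv[0]-i['cx'])/i['fx'],(uv[1]-i['cy'])/i['fy'],1.]);o=R.apply(T[:3,3])+s['ee_pos']
    print(n,(S.inv().apply(o+d*(z-o[2])/d[2]-C)*1000).round(1))
E
```

```text
t 2.15 stand mm [-117.4 -168.6  222.2] tool rot in stand
 [[ 0.003 -1.    -0.001]
 [-1.    -0.003  0.   ]
 [-0.     0.001 -1.   ]] F [-0.3 -0.6 -0.2] gap 0.01
red [-28.2 -92.6  91. ]
yellow [-28.5  -3.7  91. ]
cornerNR [ -40.6 -141.3   24. ]
cornerFR [  30.3 -142.6   24. ]
```

The strips agree between views to within about 3 mm. Next I move to in front of red and descend to tip height 0.075.

```bash
python3 -m creep '[[[-3.8,-2.35,0,0,0,0],[-3.8,-2.35,0,0,0,0],[0,0,3,0,0,0],[0,0,3,0,0,0],[0,0,3,0,0,0],[0,0,3,0,0,0],[0,0,2.7,0,0,0],[0,0,0,0,0,0],[0,0,0,0,0,0]]]'
python3 -c "
from h import *
st()"
```

```text
time_s: 3.05
ee_pos: [0.4539, -0.0602, 0.0756]
ee_rot: [0.735, -0.678, -0.001, 0.0]
ft_force: [-0.0, -0.7, -0.2]
finger_gap: 0.003
t 3.05 stand mm [-71.2 -94.6  75.6] tool rot in stand
 [[-0.001 -1.    -0.001]
 [-1.     0.001  0.   ]
 [-0.     0.001 -1.   ]] F [-0.  -0.7 -0.2] gap 0.0
```

```bash
python3 -m creep '[[[0,-1,0,0,0,0],[0,-0.7,0,0,0,0],[0,-0.6,0,0,0,0],[0,-0.6,0,0,0,0],[0,-0.6,0,0,0,0],[0,-0.6,0,0,0,0],[0,-0.6,0,0,0,0],[0,-0.6,0,0,0,0],[0,-0.6,0,0,0,0],[0,0,0,0,0,0]]]'
python3 -c "
from h import *
st()"
```

```text
time_s: 4.05
ee_pos: [0.514, -0.0546, 0.0756]
ee_rot: [0.736, -0.677, 0.0, -0.0]
ft_force: [0.0, 0.5, -0.1]
finger_gap: 0.004
t 4.05 stand mm [-10.9 -94.1  75.6] tool rot in stand
 [[-0. -1.  0.]
 [-1.  0. -0.]
 [ 0. -0. -1.]] F [ 0.   0.5 -0.1] gap 0.0
```

```bash
python3 -m creep '[[[0,-0.3,0,0,0,0],[0,-0.3,0,0,0,0],[0,-0.2,0,0,0,0],[0,0,0,0,0,0],[0,0,0,0,0,0]]]'
python3 -c "
from h import *
st()
cv2.imwrite('pics/w2.png',env.camera('wrist')[:,:,::-1])"
```

```text
time_s: 4.55
ee_pos: [0.5211, -0.054, 0.0755]
ee_rot: [0.736, -0.677, -0.0, 0.0]
ft_force: [0.2, -0.4, 0.8]
finger_gap: 0.005
t 4.55 stand mm [ -3.7 -94.   75.5] tool rot in stand
 [[-0. -1. -0.]
 [-1.  0.  0.]
 [-0.  0. -1.]] F [ 0.2 -0.4  0.8] gap 0.0
```

View pics/w2.png

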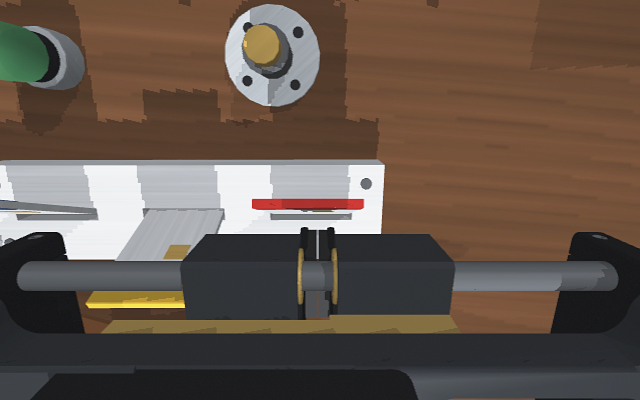

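The red card's top edge is now at (308,204). At z = 0.091 that projects to stand x of about +24 mm, so it has fallen over, still in its slot. Next I retract, shift sideways to yellow and push the same way.

```bash
python3 -m creep '[[[0,2.2,0,0,0,0],[0,2.2,0,0,0,0],[0,2.3,0,0,0,0],[-3,0,0,0,0,0],[-3,0,0,0,0,0],[-3,0,0,0,0,0],[0,0,0,0,0,0],[0,0,0,0,0,0]]]'
python3 -c "
from h import *
st()"
```

```text
time_s: 5.4
ee_pos: [0.4469, 0.0305, 0.0756]
ee_rot: [0.736, -0.677, 0.0, 0.0]
ft_force: [0.0, -0.0, 0.2]
finger_gap: 0.006
t 5.4 stand mm [-70.7  -3.7  75.6] tool rot in stand
 [[ 0.002 -1.     0.   ]
 [-1.    -0.002 -0.   ]
 [ 0.    -0.    -1.   ]] F [ 0.  -0.   0.2] gap 0.01
```

```bash
python3 -m creep '[[[0,-1,0,0,0,0],[0,-0.7,0,0,0,0],[0,-0.6,0,0,0,0],[0,-0.6,0,0,0,0],[0,-0.6,0,0,0,0],[0,-0.6,0,0,0,0],[0,-0.6,0,0,0,0],[0,-0.6,0,0,0,0],[0,-0.6,0,0,0,0],[0,-0.3,0,0,0,0]]]'
python3 -m creep '[[[0,-0.3,0,0,0,0],[0,-0.2,0,0,0,0],[0,0,0,0,0,0],[0,0,0,0,0,0],[0,0,0,0,0,0]]]'
python3 -c "
from h import *
st()
cv2.imwrite('pics/w3.png',env.camera('wrist')[:,:,::-1])"
```

```text
time_s: 6.4
ee_pos: [0.5094, 0.0353, 0.0756]
ee_rot: [0.736, -0.677, 0.0, -0.0]
ft_force: [0.2, -0.1, -0.2]
finger_gap: 0.004
time_s: 6.9
ee_pos: [0.5135, 0.0357, 0.0755]
ee_rot: [0.736, -0.677, -0.0, 0.0]
ft_force: [0.5, -0.6, 0.1]
finger_gap: 0.007
t 6.9 stand mm [-3.8 -4.  75.5] tool rot in stand
 [[-0. -1. -0.]
 [-1.  0.  0.]
 [-0.  0. -1.]] F [ 0.5 -0.6  0.1] gap 0.01
```

View pics/w3.png

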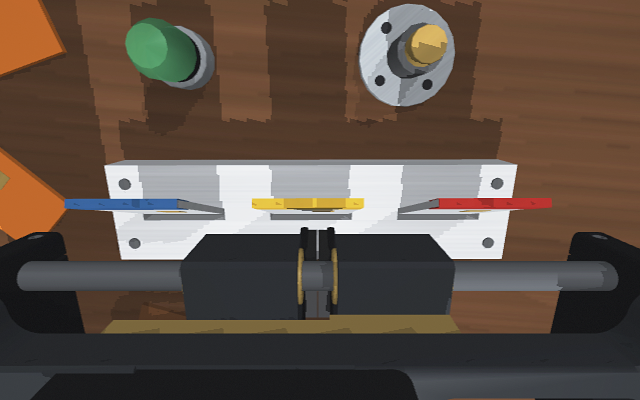

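All three strips now line up at row 203 (blue x=120, yellow 307, red 495), so all lean away at the same angle. I'll retract, rise and do a final check.

```bash
python3 -m creep '[[[0,2.2,0,0,0,0],[0,2.2,0,0,0,0],[0,2.6,0,0,0,0],[0,1,-3,0,0,0],[0,0,-4,0,0,0],[0,0,-4,0,0,0],[0,0,-3,0,0,0],[0,0,0,0,0,0],[0,0,0,0,0,0],[0,0,0,0,0,0]]]'
python3 - <<'E'
from h import *
st()
a=env.camera('scene')[:,:,::-1];b=env.camera('top')[:,:,::-1]
o=[cv2.resize(x,(600,290),interpolation=2) for x in(a[150:295,240:540],b[120:265,150:450])]
cv2.imwrite('pics/f.png',np.vstack(o))
w=env.camera('wrist')[:,:,::-1];cv2.imwrite('pics/w4.png',w)
E
```

```text
time_s: 7.95
ee_pos: [0.433, 0.0292, 0.2141]
ee_rot: [0.736, -0.677, -0.001, 0.001]
ft_force: [-0.2, 0.4, -0.7]
finger_gap: 0.006
t 7.95 stand mm [-84.6  -3.8 214.1] tool rot in stand
 [[-0.    -1.    -0.002]
 [-1.     0.     0.   ]
 [-0.     0.002 -1.   ]] F [-0.2  0.4 -0.7] gap 0.01
```

View pics/f.png

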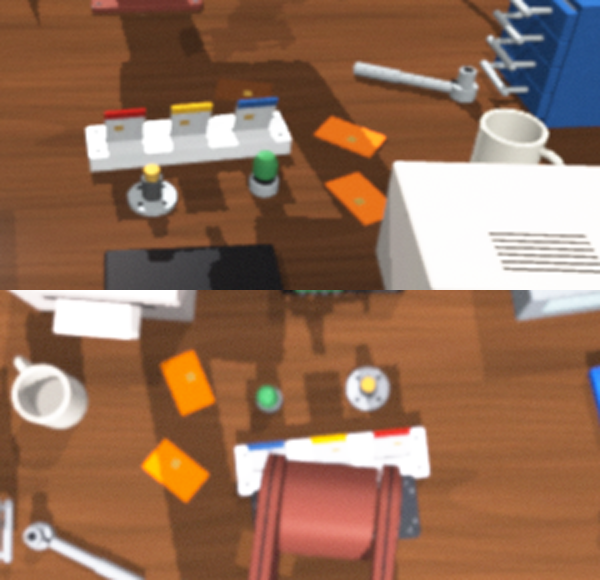

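View pics/w4.png

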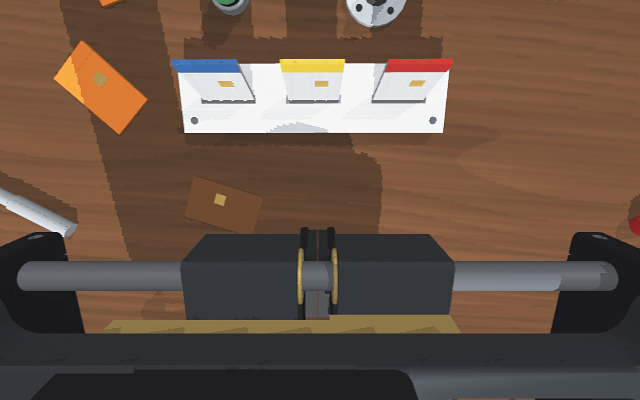

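All three cards lean away in line (wrist view: blue (205,65), yellow (312,65), red (420,65)) and are seated in their slots. The other items look undisturbed and the gripper is clear.

```bash
python3 -c "
from station import env
print(env.close_job())"
```

```text
the job is handed in; nothing more can be done
None
```

I pushed the red card and then the yellow card over with the closed fingertips, and all three cards now lean away from the robot. The job was handed in at about 8 s, well under the 42 s limit.

- **Cards:** the last wrist, scene and top pictures show the three strips in line on the far side, with each card still seated in its slot. The blue card was not touched.
- **Surroundings:** the lamp, flange, orange and brown look-alikes, wrench and mug look undisturbed in the last pictures. I did not check the tray and screwdriver again at the end; the arm only passed above that side of the bench at the start.
- **Forces:** wrist force readings at the end of each move stayed below about 1 N. I did not log readings during the pushes themselves.
- **Disagreement:** the wrist and top views disagreed by up to about 5 mm on where the stand is, which was small enough for a push.

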